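Isolate the griddle and hold its end up on a lever jack

ROBOT

A 6-joint arm with a two-finger parallel gripper is mounted at the origin on a cart in front of the work surface, level with it; the furniture and walls round the work are solid. World frame = base frame: x ahead of the robot, y to its left, z up, the work surface at z = 0. Lengths are in m, angles in degrees, forces in N, time in s.
With the tool pointing down it reaches from about 0.375 to 0.9 m from the base axis. Payload 3.1 kg.
Tool frame: the origin (TCP) lies midway between the tips of the shut fingers; the grasp point (between the pads) lies 19 mm behind it (bot.hold_point_z is the distance from the TCP to the grasp point, in m); z points along the fingers, y is the line along which they close (so a half turn about z gives the same grasp; the last joint's range is limited). The gripper opens to 87 mm and grips with 3 to 60 N. Pads are 19 mm wide; open, the fingers measure 117 mm over their backs; the gripper's body (75 mm by 190 mm) begins 51 mm behind the grasp point.
Start: joints at [-83.394, 30.224, 82.088, -0, 67.689, -10.227], TCP at [0.181, -0.598, 0.223] pointing down, gripper open.
Joint ranges: [-176.69, 176.69], [-43.24, 126.21], [12.49, 139.97], [-82, 262], [0, 151.66], [-163.58, 163.58]. Speed limits (degrees/s): [159.86, 159.86, 180, 180, 180, 180].

INTERFACE

Orientations are given as a 3x3 rotation matrix whose columns are the frame's x, y, z axes.
In Python, from rig import read_state, optics, order, bot gives the robot as it stands.
- The arm moves only by the tool drive_tool, never from a script. Its argument "steps" is a list of rows, each a list of 7 numbers: the finger opening in mm, from 0 to 87, then the shift along the tool's x, y, z normalised to -1 to 1, where 1 is 0.12 m, then the turn, a rotation vector about the tool's x, y, z normalised to -1 to 1, where 1 is 1.5 rad. In form: [[jaw, tx, ty, tz, ax, ay, az], ...]. A call has 1 to 8 rows; each row is the pose to reach, as a shift and turn from the pose commanded when the call began, along the tool's axes at that moment; what a row does not reach only later rows make up. A row lasts 1/10 s, in which the tool goes at most 50 mm and 8.59 degrees, less where a joint would pass 70% of its speed; a pose out of reach is approached as far as the arm can. A call with a number of a shift or a turn outside -1 to 1 is refused whole. A call with a gripper value outside its range is refused whole. The fingers move at their own pace and stop on an object; the grip force is fixed at half the most. Time passes only in rows, so rows that repeat a pose let the fingers close. It gives the time, the measured TCP pose, the force, the opening and the grip force at its end, in the units of the state.
- read_state(): the state, without advancing time (a new reading comes with each control period).
- optics.capture(name): name is "scene" or "top" or "wrist"; returns a dict with "color" (420x560x3 uint8, blue, green, red), "range_z" (420x560 float32, m along the optical axis (not along the pixel's ray), 0 where there is no reading), "fx", "fy", "cx", "cy" (pixels), "rvec" (rotation vector, rad) and "tvec" (3), from world to camera coordinates, as OpenCV has them. Camera axes: x right, y down, z forward; pixel columns grow to the right and rows downward; lengths in m; the calibration is good to about 2 mm. A picture is of the moment at which its call begins.
- order.hand_in(): hands the job in; it is judged then, once.
The state is a dict: "time_s": time; "joint_positions": joint angles; "qvel": joint speeds; "tau": joint torques, N m; "position": TCP position; "tcp_rot": TCP orientation; "force": force on the tool from outside, world axes, zero at the start; "moment": the same for the moment, N m; "opening": opening from 0.0 (shut) to 1.0 (fully open); "grasp_force": force on a finger pad.
Only numpy, scipy, OpenCV 4.12 (cv2) and the standard library are available. Lean on these libraries where they do the work, as an engineer would, in place of code of your own. Each camera call takes 0.05 s, during which the arm holds its last target. There are 200 camera calls.

TASK

One end of the countertop griddle has to be held up so that its feet can be changed. First turn the rotary isolator's handle from on over to off; then set the lever jack so that its round saddle sits squarely under the marked lift pad on the griddle's lug, and only then press the jack's pump handle all the way down. Finish while still holding the handle down with the griddle's end raised on the saddle, touching only the jack; leave the griddle where it stands and do not disturb the other things on the worktop.

Things in the scene. Friction and masses are not known exactly. Their poses are not given: they have to be found in the camera images.
- isolator_handle (a joint): Black pointer handle on top of the power isolator, a grey box 90x90x52 mm fixed on the worktop. It turns about the vertical: 0 = on (pointing at the raised bar), 1.2 rad = off (pointing at the raised round dot), growing anticlockwise seen from above; stops at both ends. Stiff (0.05 N m of friction), it stays where it is left, so turn it right to the stop.
- isolator_grip (a point): On the turning axis of the isolator handle, 80 mm above the worktop, where to pinch it. The handle is a bar 62 mm long, 14 mm thick and 30 mm high (65 to 91 mm above the worktop is clear to grip); this frame turns with it: z up, the bar lies along x, its pointer end toward -x.
- griddle: Loose countertop griddle, 240 (x) x 260 (y) mm, 110 mm high, 1.7 kg, on four feet 32 mm high (at x +-90, y +-100 mm); dials on the -x side. Origin: on the worktop under its centre, z up. On its -y side a steel lug (66 mm wide along x, its free edge 176 mm from the centre, upper face 61 mm up) stands out.
- lift_pad (a point): Centre of the downward face of the lift pad, a rubber disc 24 mm across under the griddle's lug, 156 mm from the griddle's centre toward its -y (26 mm out from its side wall), 49 mm above the worktop at rest; the spot is marked by a stepped round boss on top of the lug. Axes as the griddle's.
- far_foot (a point): Point at worktop height midway between the griddle's two feet on the side away from the lug; these feet stay on the worktop.
- jack: Loose steel lever jack, 0.9 kg. Origin on the worktop under its upright carrying post (24 mm along x, 28 mm along y, top 87 mm up; pinch across y). x points from the post to the saddle (at +110 mm), z up. Base x -110 to +140, 60 wide, 8 mm thick. Handle pivot at x = -55, 45 mm up; the handle slopes up and back (-x). Slide or carry it, lifted at most 8 mm when going under the lug.
- saddle_top (a point): Centre of the upper face of the jack's round saddle, 32 mm across, x = +110 mm in the jack's frame; 38 mm above the worktop when lowered. It rises 50 mm per rad of the pump handle, 30 mm in all (the first 11 mm are free travel up to the lift pad).
- jack_handle (a joint): Pump handle of the jack: 0 = fully up (sloping 0.55 rad above level), 0.6 = fully down, at its stop (0.05 rad below level). It springs back and the load sinks when let go. About 3 N at its end moves it unloaded, 5 to 8 N with the griddle on the saddle.
- handle_pad (a point): Centre of the upper face of the flat rubber paddle (50 mm long, 40 mm wide, 12 mm thick) at the end of the pump handle, 142 mm from its pivot. It is about 124 mm above the worktop when up and 44 mm when down, x = about -173 mm up and -197 mm down in the jack's frame.
- salt: Bystander, not to be disturbed: a salt shaker 44 mm across, 90 mm high; origin at the centre of its underside, z up.
- pot: Bystander, not to be disturbed: a flat round pot 67 mm across, 24 mm high; origin at the centre of its underside, z up.
- tape: Bystander, not to be disturbed: a small roll of tape, 53 mm across, 19 mm high; origin at the centre of its underside, z up.
- tin: Bystander, not to be disturbed: a small tin 57 mm across, 72 mm high; origin at the centre of its underside, z up.
- spoon: Bystander, not to be disturbed: a teaspoon 130 mm long, lying on the worktop; origin at the centre of its underside, z up.

How it is judged (in metres and radians):
On the way, in this order (a step that is already met when the one before it is completed fails the run):
1. the isolator handle is turned to off, the griddle still down (value of joint isolator_handle above 1.05 rad and height (world z) of lift_pad below 0.054 m), for 0.2 s.
2. the lowered saddle stands under the lift pad, the pump handle still up and the jack flat on the worktop (horizontal distance between saddle_top and lift_pad below 0.012 m and height (world z) of saddle_top below 0.046 m and value of joint jack_handle below 0.15 rad and height (world z) of jack below 0.003 m and value of joint isolator_handle above 1.05 rad), for 0.2 s.
3. the pump handle is down and the griddle's end is raised on the saddle (value of joint jack_handle above 0.52 rad and height (world z) of lift_pad above 0.06 m and horizontal distance between saddle_top and lift_pad below 0.012 m and contact force between jack and griddle above 2 N), for 0.3 s.
At the end, for the whole second after the job is handed in: Isolator within 0.15 rad of its off stop; saddle within 12 mm of the pad's centre seen from above; handle held down by the fingers (over 0.52 rad, 1 N); pad over 60 mm up, carried by the jack (over 2 N), untouched by the arm; far feet and jack on the worktop; still (all of step 3 and value of joint isolator_handle above 1.05 rad and contact force between the fingers and jack above 1 N and contact force between each of the arm, the fingers and griddle below 0.5 N and height (world z) of each of far_foot, jack below 0.006 m and linear speed of griddle below 0.03 m/s); the arm keeps its last pose, push and grip.
It fails at once if the griddle is raised while its isolator is not off (height (world z) of lift_pad above 0.056 m and value of joint isolator_handle below 1 rad).
It fails at once if the griddle is shoved away (more than 40 mm) (distance of griddle from where it was at the start of the episode above 0.04 m).
It fails at once if a bystander is disturbed (moved more than 30 mm) (distance of any of salt, pot, tape, tin, spoon from where it was at the start of the episode above 0.03 m).
It also fails if it takes over 64 s, if anything falls off the work surface, if the arm or the gripper's body presses on something with over 40 N, if the wrist force passes 120 N, or if a joint passes its speed limit or range.

## Working session

There is one attempt and no reset: what is moved stays moved. The work goes in short steps, Python scripts to look and compute and a tool call to move; the robot and the scene stay as the last step left them, time stands still between calls to the robot, and variables do not carry over. Pictures are saved under pics/ and viewed, at most 10 in all, crops included, and the job is handed in when it is done.

Besides the shell and the picture viewer there is one more tool, called after "Emit:" by a JSON object that holds its "fn" and its "kwargs". drive_tool: Moves the arm, as the interface text tells. Scaled input: -1 to 1 covers 0.12 m each way for a shift and 1.5 rad each way for a turn. Its arguments: {"type":"object","properties":{"steps":{"type":"array"}},"required":["steps"]}

```bash
mkdir -p pics; ls; cat > h.py <<'E'
import numpy as np, cv2
from rig import read_state, optics, order, bot
def cloud(c):
    z=c["range_z"].astype(float); v,u=np.mgrid[:z.shape[0],:z.shape[1]]
    P=np.stack([(u-c["cx"])/c["fx"]*z,(v-c["cy"])/c["fy"]*z,z],-1)
    R=cv2.Rodrigues(np.array(c["rvec"],float))[0]
    W=(P-np.array(c["tvec"],float).ravel())@R
    W[z<=0]=np.nan
    return W
E
python3 - <<'E'
from h import *
for n in("scene","top"):
    c=optics.capture(n); cv2.imwrite(f"pics/{n}0.png",c["color"]); np.savez(f"{n}0.npz",W=cloud(c),**{k:np.array(c[k]) for k in c})
s=read_state(); print(s)
E
```

```text
pics
{'time_s': 0.1, 'joint_positions': array([-8.33948349e+01,  3.02715237e+01,  8.21487930e+01, -1.58724924e-03,
        6.76897796e+01, -1.02267658e+01]), 'qvel': array([-0.03965846, -0.18145347, -0.10443705,  0.07584716,  0.03774759,
        0.01142362]), 'tau': array([-2.36430907e-06, -4.40986025e+01, -1.77151215e+01,  6.35734946e-02,
        5.34556888e-02, -4.80136089e-05]), 'position': array([ 0.18092752, -0.59755194,  0.22169358]), 'tcp_rot': array([[ 9.57155259e-01,  2.89575120e-01, -2.46487406e-04],
       [ 2.89575053e-01, -9.57153413e-01,  1.90583896e-03],
       [ 3.15957283e-04, -1.89556038e-03, -9.99998154e-01]]), 'force': array([-0.10423662, -0.93763946,  0.27084073]), 'moment': array([ 0.02857358, -0.00036039,  0.06009615]), 'grasp_force': 0.0, 'opening': 0.9960411605048071}
```

View pics/top0.png

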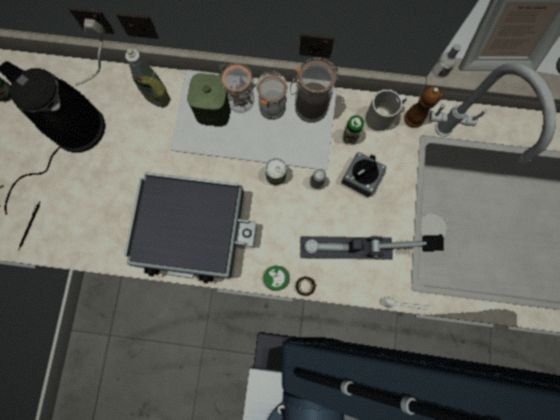

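View pics/scene0.png

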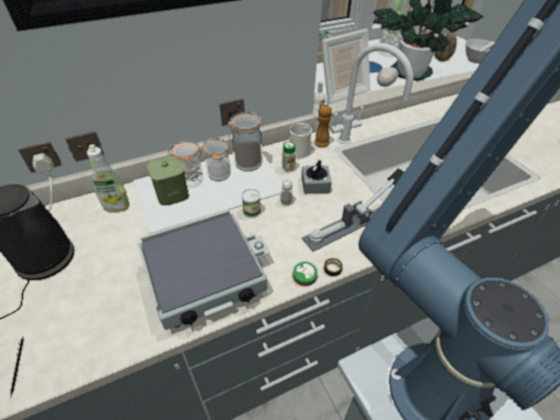

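The top view shows the griddle (187,225) with its lug boss at (247,233). The jack's saddle is at (312,246) and its paddle at (432,243), and the isolator is at (364,172). Bystanders are the tin (276,170), salt (319,178), pot (277,278), tape (305,286) and spoon (400,303).

```bash
cat > m.py <<'E'
from h import *
d=np.load("top0.npz"); W=d["W"]; 
def win(u0,u1,v0,v1,z0,z1):
    w=W[v0:v1,u0:u1].reshape(-1,3); return w[(w[:,2]>z0)&(w[:,2]<z1)]
def rect(n,p):
    r=cv2.minAreaRect((p[:,:2]*1000).astype(np.float32)); print(n,len(p),"c",np.round(r[0],1),"size",np.round(r[1],1),"ang",round(r[2],2),"medz",np.round(np.median(p[:,2])*1000,1),"mean",np.round(p[:,:2].mean(0)*1000,1))
rect("table",win(240,300,195,215,-.02,.02))
rect("griddle",win(115,250,160,285,.095,.125))
rect("lug",win(236,262,215,250,.05,.085))
rect("boss",win(236,262,215,250,.0635,.085))
rect("jackbase",win(295,400,228,265,.004,.014))
rect("saddle",win(298,325,235,260,.03,.05))
rect("post",win(330,400,228,265,.08,.1))
rect("paddle",win(415,450,225,260,.09,.15))
rect("isobox",win(335,392,145,200,.042,.058))
rect("isohandle",win(335,392,140,200,.08,.11))
for n,a in dict(tin=(260,292,150,190),salt=(305,332,163,195),pot=(258,294,260,296),tape=(292,320,272,300),spoon=(375,450,290,320),greenbottle=(340,370,110,150),mug=(370,405,88,135)).items():
    rect(n,win(*a,.008 if n!="spoon" else .003,.3))
E
python3 m.py
python3 - <<'E'
import cv2
i=cv2.imread("pics/top0.png")
cv2.imwrite("pics/crop1.png",cv2.resize(i[140:310,225:450],None,fx=3.5,fy=3.5,interpolation=cv2.INTER_CUBIC))
E
```

```text
table 1150 c [584.5 161.2] size [ 56.8 161.4] ang 6.81 medz 0.8 mean [584.3 159.5]
griddle 6353 c [490.7 369.8] size [251.8 227.1] ang 89.9 medz 96.8 mean [492. 372.]
lug 483 c [493.3 212.7] size [77.3 47.1] ang 0.52 medz 62.9 mean [488.9 213.4]
boss 200 c [494.  212.8] size [76.4 46.4] ang 1.07 medz 66.6 mean [489.8 216.1]
jackbase 1255 c [495.3 -61.6] size [ 98.5 283.7] ang 7.2 medz 8.3 mean [487.5 -53.7]
saddle 132 c [482.6  29.8] size [30.  47.4] ang 23.88 medz 38.4 mean [479.9  33.7]
post 119 c [ 497.2 -119.9] size [ 25.8 118.6] ang 7.26 medz 86.7 mean [492.5 -85.7]
paddle 403 c [ 510.7 -239.9] size [40.4 60.1] ang 6.61 medz 124.5 mean [ 510.4 -243.3]
isobox 802 c [693.2 -82.8] size [90. 90.] ang 68.06 medz 53.3 mean [689.5 -81.1]
isohandle 132 c [690.7 -78.7] size [14.3 60.2] ang 40.14 medz 91.0 mean [689.6 -78.5]
tin 807 c [691.1 159.5] size [102.9  88. ] ang 7.11 medz 43.5 mean [689.2 158. ]
salt 372 c [679.9  42.8] size [77.  62.3] ang 7.74 medz 48.7 mean [672.6  43.6]
pot 503 c [384.6 120.5] size [64.5 64.7] ang 52.73 medz 25.4 mean [384.9 120.7]
tape 170 c [371.5  39.3] size [51.8 50.4] ang 7.27 medz 18.8 mean [373.8  40.7]
spoon 402 c [ 366.1 -246.7] size [ 67.1 197.7] ang 7.17 medz 4.8 mean [ 369.4 -239.3]
greenbottle 500 c [833.7 -54. ] size [ 51.2 108. ] ang 59.82 medz 77.6 mean [808.5 -41.5]
mug 1139 c [ 900.9 -134.1] size [113.2 127.2] ang 89.66 medz 58.8 mean [ 888.6 -123.4]
```

View pics/crop1.png

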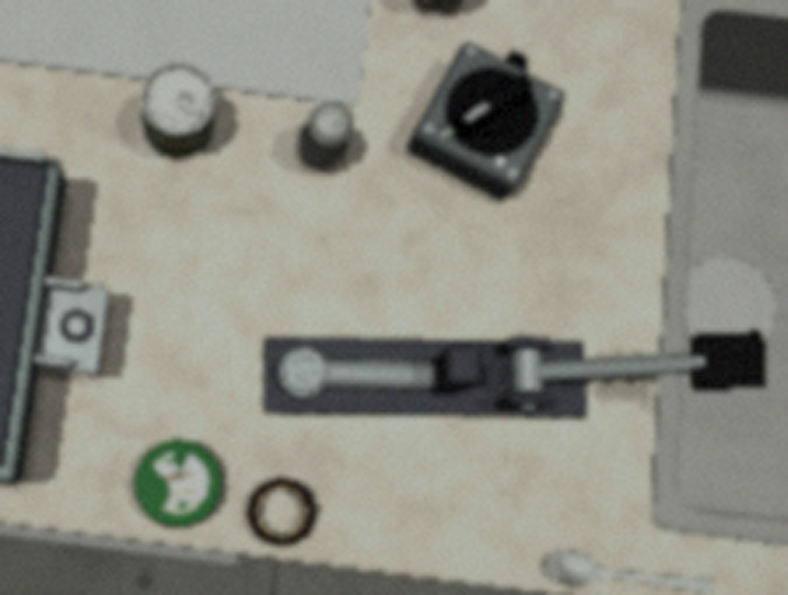

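```bash
cat > m2.py <<'E'
from h import *
import sys
def comp(W,win,z0,z1,name,it=0):
    u0,u1,v0,v1=win; w=W[v0:v1,u0:u1]; m=((w[...,2]>z0)&(w[...,2]<z1)).astype(np.uint8)
    if it: m=cv2.erode(m,np.ones((3,3),np.uint8),iterations=it,borderValue=0)
    n,l,s,_=cv2.connectedComponentsWithStats(m,connectivity=4); k=1+np.argmax(s[1:,4]); p=w[l==k]
    r=cv2.minAreaRect((p[:,:2]*1000).astype(np.float32))
    print(name,len(p),"c",np.round(r[0],1),"size",np.round(r[1],1),"ang",round(r[2],2),"medz",np.round(np.median(p[:,2])*1000,1),"mean",np.round(p[:,:2].mean(0)*1000,1)); return p
if __name__=="__main__":
    d=np.load("top0.npz"); W=d["W"]
    comp(W,(115,262,160,285),.088,.125,"griddle",1)
    comp(W,(236,262,215,250),.055,.066,"lug",1)
    comp(W,(240,256,222,244),.0645,.085,"boss")
    comp(W,(295,400,228,265),.004,.013,"jackbase",1)
    comp(W,(298,325,235,260),.033,.044,"saddle")
    comp(W,(345,370,232,258),.08,.095,"post")
    comp(W,(415,450,225,260),.11,.135,"paddle")
    comp(W,(335,392,145,200),.048,.057,"isobox")
    comp(W,(335,392,140,200),.083,.1,"isohandle")
    comp(W,(305,332,163,195),.08,.1,"salt")
    comp(W,(260,292,150,190),.065,.08,"tin")
    R=cv2.Rodrigues(d["rvec"].astype(float))[0]; print("campos",-R.T@d["tvec"].ravel())
    # jack base boundary fit in the image: dark pixels back-projected at z=.008
    g=d["color"].max(2)
    def px(u,v,z):
        r=R.T@np.array([(u-d["cx"])/d["fx"],(v-d["cy"])/d["fy"],1.]); o=-R.T@d["tvec"].ravel(); return (o+r*(z-o[2])/r[2])[:2]*1000
    for n,u,v,z in[("saddle",225+302/3.5,140+371/3.5,.038),("boss",225+77/3.5,140+325/3.5,.066),("base NW",225+264/3.5,140+338/3.5,.008),("SW",225+264/3.5,140+413/3.5,.008),("NE",225+585/3.5,140+342/3.5,.008),("SE",225+585/3.5,140+416/3.5,.008)]: print(n,px(u,v,z).round(1))
E
python3 m2.py
```

```text
griddle 8195 c [489. 366.] size [252.3 224. ] ang 89.79 medz 96.0 mean [489.2 367.1]
lug 185 c [487.4 212.3] size [40.9 59.2] ang 89.78 medz 61.7 mean [489.4 211.9]
boss 57 c [486.8 208.6] size [23.6 23.1] ang 46.53 medz 66.2 mean [487.3 208.1]
jackbase 236 c [473.2 -66.1] size [ 42.4 118.1] ang 24.59 medz 8.6 mean [476.1 -70.4]
saddle 113 c [479.5  36.9] size [29.6 29.5] ang 8.57 medz 38.8 mean [479.7  36.7]
post 103 c [491.1 -72.2] size [25.8 22.4] ang 7.26 medz 87.1 mean [491.  -71.7]
paddle 319 c [ 511. -243.] size [40.4 49.8] ang 6.61 medz 124.0 mean [ 509.9 -242.7]
isobox 725 c [693.5 -82.5] size [89.3 89.9] ang 68.36 medz 53.3 mean [690.9 -80.9]
isohandle 127 c [690.7 -78.7] size [14.3 60.2] ang 40.14 medz 91.2 mean [689.9 -78.5]
salt 114 c [660.7  41.6] size [31.3 29.1] ang 45.14 medz 86.9 mean [659.9  41. ]
tin 352 c [669.1 156.8] size [55.4 55.4] ang 14.94 medz 70.0 mean [669.2 156.6]
campos [0.33488966 0.1106529  1.0889154 ]
saddle [478.2  37.4]
boss [487.5 207.6]
base NW [504.2  67.4]
SW [446.3  60.8]
NE [ 532.3 -180.4]
SE [ 474.9 -184.3]
```

```bash
cat > g.py <<'E'
from h import *
# print tool-frame normalised numbers for a target TCP (m) and tool-y yaw (deg), tool down
def goto(x,y,z,yaw):
    s=read_state(); R=np.array(s["tcp_rot"]); p=np.array(s["position"])
    a=np.radians(yaw); Y=np.array([np.cos(a),np.sin(a),0]); Z=np.array([0,0,-1.]); T=np.stack([np.cross(Y,Z),Y,Z],1)
    t=R.T@(np.array([x,y,z])-p)/.12; r=cv2.Rodrigues(R.T@T)[0].ravel()/1.5
    print("t",s["time_s"],"pos",p.round(4),"yawy",np.degrees(np.arctan2(R[1,1],R[0,1])).round(2),"F",s["force"].round(1),"->",t.round(3),r.round(3),"rows>=",round(max(np.linalg.norm(t)*.12/.05,np.linalg.norm(r)*1.5/.15),1))
E
python3 - <<'E'
from g import *
for n in("top","scene"):
    W=np.load(n+"0.npz")["W"].reshape(-1,3)
    m=(W[:,2]>.1)&(W[:,0]>.35)&(W[:,1]<.06)&(W[:,1]>-.75)&(W[:,0]<1.0)
    q=W[m]; H,a,b=np.histogram2d(q[:,0],q[:,1],bins=[np.arange(.35,1.01,.05),np.arange(-.75,.11,.05)])
    print(n,np.round(b[:-1],2)); 
    for i,row in enumerate(H):
        z=[int(1000*q[(np.floor((q[:,0]-.35)/.05)==i)&(np.floor((q[:,1]+.75)/.05)==j),2].max()) if row[j]>1 else 0 for j in range(len(row))]; print(round(a[i],2),z)
goto(.3,-.45,.222,-140)
E
```

```text
top [-0.75 -0.7  -0.65 -0.6  -0.55 -0.5  -0.45 -0.4  -0.35 -0.3  -0.25 -0.2
 -0.15 -0.1  -0.05  0.    0.05]
0.35 [0, 0, 0, 0, 0, 0, 0, 0, 0, 0, 0, 0, 0, 0, 0, 0, 0]
0.4 [0, 0, 0, 0, 0, 0, 0, 0, 0, 0, 0, 0, 0, 0, 0, 0, 0]
0.45 [0, 0, 0, 0, 0, 0, 0, 0, 0, 137, 126, 0, 0, 0, 0, 0, 0]
0.5 [0, 0, 0, 0, 0, 0, 0, 0, 0, 139, 133, 0, 0, 0, 0, 0, 0]
0.55 [0, 0, 0, 0, 0, 0, 0, 0, 0, 0, 0, 0, 0, 0, 0, 0, 0]
0.6 [0, 0, 0, 0, 0, 0, 0, 0, 0, 0, 0, 0, 0, 0, 0, 0, 0]
0.65 [0, 0, 0, 0, 0, 0, 0, 318, 0, 0, 0, 0, 0, 0, 0, 0, 0]
0.7 [0, 0, 0, 0, 0, 0, 0, 377, 0, 0, 0, 0, 0, 0, 0, 0, 0]
0.75 [0, 0, 0, 0, 0, 0, 0, 388, 388, 0, 0, 0, 0, 104, 106, 0, 0]
0.8 [0, 0, 0, 0, 0, 0, 0, 383, 387, 0, 0, 0, 104, 104, 106, 189, 191]
0.85 [0, 0, 0, 0, 0, 0, 0, 135, 361, 325, 172, 153, 104, 104, 0, 194, 195]
0.9 [0, 0, 0, 0, 0, 0, 0, 0, 0, 0, 160, 148, 107, 105, 0, 189, 194]
0.95 [0, 0, 0, 0, 0, 0, 0, 0, 0, 187, 371, 368, 361, 352, 344, 338, 329]
scene [-0.75 -0.7  -0.65 -0.6  -0.55 -0.5  -0.45 -0.4  -0.35 -0.3  -0.25 -0.2
 -0.15 -0.1  -0.05  0.    0.05]
0.35 [0, 0, 0, 0, 0, 0, 0, 0, 0, 0, 0, 0, 0, 0, 0, 0, 0]
0.4 [0, 0,
[... 168 characters left out ...]
5 [0, 0, 0, 0, 0, 0, 0, 0, 0, 0, 0, 0, 0, 0, 0, 0, 0]
0.6 [0, 0, 0, 0, 0, 0, 0, 0, 0, 0, 0, 0, 0, 0, 0, 0, 0]
0.65 [0, 0, 0, 0, 0, 0, 275, 321, 0, 0, 0, 0, 0, 0, 0, 0, 0]
0.7 [0, 0, 0, 0, 0, 0, 0, 379, 0, 0, 0, 0, 0, 0, 0, 0, 0]
0.75 [0, 0, 0, 0, 0, 0, 0, 387, 388, 0, 0, 0, 0, 101, 104, 0, 0]
0.8 [0, 0, 0, 0, 0, 0, 0, 0, 385, 0, 0, 0, 102, 103, 104, 187, 190]
0.85 [0, 0, 0, 0, 0, 0, 0, 135, 356, 325, 171, 152, 100, 105, 0, 194, 193]
0.9 [0, 0, 0, 0, 0, 0, 0, 0, 0, 0, 157, 0, 104, 0, 0, 189, 512]
0.95 [0, 0, 0, 0, 0, 0, 0, 0, 0, 188, 471, 478, 483, 489, 495, 500, 500]
t 0.1 pos [ 0.1809 -0.5976  0.2217] yawy -73.17 F [-0.1 -0.9  0.3] -> [ 1.306 -0.89  -0.   ] [-0.001  0.001  0.778] rows>= 7.8
```

Emit:
{"fn": "drive_tool", "kwargs": {"steps": [[87, 1, -0.7, 0, 0, 0, 0.78], [87, 1, -0.7, 0, 0, 0, 0.78], [87, 1, -0.7, 0, 0, 0, 0.78], [87, 1, -0.7, 0, 0, 0, 0.78], [87, 1, -0.7, 0, 0, 0, 0.78], [87, 1, -0.7, 0, 0, 0, 0.78], [87, 1, -0.7, 0, 0, 0, 0.78], [87, 1, -0.7, 0, 0, 0, 0.78]]}}

```text
time_s: 0.9
position: [0.2715, -0.4826, 0.2222]
tcp_rot: [[0.636, -0.772, -0.0], [-0.772, -0.636, 0.001], [-0.001, -0.0, -1.0]]
force: [-0.6, 0.0, 0.3]
opening: 1.002
grasp_force: 0.0
```

```bash
python3 -c "
from g import *
goto(.42,-.25,.222,-140);goto(.6,-.1,.222,-140);goto(.691,-.079,.2,-140)"
```

```text
t 0.9 pos [ 0.2715 -0.4826  0.2222] yawy -140.5 F [-0.6  0.   0.3] -> [-0.709 -2.188  0.003] [-0.     0.001 -0.006] rows>= 5.5
t 0.9 pos [ 0.2715 -0.4826  0.2222] yawy -140.5 F [-0.6  0.   0.3] -> [-7.19e-01 -4.14e+00  3.00e-03] [-0.     0.001 -0.006] rows>= 10.1
t 0.9 pos [ 0.2715 -0.4826  0.2222] yawy -140.5 F [-0.6  0.   0.3] -> [-0.372 -4.837  0.187] [-0.     0.001 -0.006] rows>= 11.7
```

Emit:
{"fn": "drive_tool", "kwargs": {"steps": [[87, -0.36, -1, 0, 0, 0, 0], [87, -0.36, -1, 0, 0, 0, 0], [87, -0.36, -1, 0, 0, 0, 0]]}}

```text
time_s: 1.2
position: [0.3365, -0.3693, 0.2219]
tcp_rot: [[0.641, -0.768, -0.001], [-0.768, -0.641, 0.004], [-0.003, -0.002, -1.0]]
force: [0.3, -0.7, 0.6]
opening: 1.0
grasp_force: 0.0
```

Emit:
{"fn": "drive_tool", "kwargs": {"steps": [[87, -0.36, -1, 0, 0, 0, 0], [87, -0.36, -1, 0, 0, 0, 0], [87, -0.36, -1, 0, 0, 0, 0]]}}

```text
time_s: 1.5
position: [0.4011, -0.2594, 0.2222]
tcp_rot: [[0.642, -0.767, -0.001], [-0.767, -0.642, 0.002], [-0.002, -0.001, -1.0]]
force: [-0.3, -0.6, -0.2]
opening: 1.001
grasp_force: 0.0
```

Emit:
{"fn": "drive_tool", "kwargs": {"steps": [[87, 0, -1, 0, 0, 0, 0], [87, 0, -1, 0, 0, 0, 0], [87, 0, -1, 0, 0, 0, 0]]}}

```text
time_s: 1.8
position: [0.4953, -0.1834, 0.2225]
tcp_rot: [[0.643, -0.766, 0.001], [-0.766, -0.643, 0.001], [0.0, -0.001, -1.0]]
force: [-0.7, -0.3, -0.3]
opening: 1.0
grasp_force: 0.0
```

Emit:
{"fn": "drive_tool", "kwargs": {"steps": [[87, 0.35, -1, 0, 0, 0, 0], [87, 0.35, -1, 0, 0, 0, 0], [87, 0.35, -1, 0, 0, 0, 0], [87, 0.35, -1, 0, 0, 0, 0]]}}

```text
time_s: 2.2
position: [0.6152, -0.1401, 0.2219]
tcp_rot: [[0.643, -0.766, 0.002], [-0.766, -0.643, -0.0], [0.001, -0.002, -1.0]]
force: [0.2, -0.4, 0.6]
opening: 1.001
grasp_force: 0.0
```

```bash
cat > w.py <<'E'
from g import *
c=optics.capture("wrist"); W=cloud(c); cv2.imwrite("pics/w1.png",c["color"]); np.save("w1.npy",W)
from m2 import comp
comp(W,(0,560,0,420),.083,.1,"handle"); comp(W,(0,560,0,420),.05,.0555,"box")
goto(.691,-.079,.12,-140)
E
python3 w.py
```

```text
handle 1866 c [809.9 -41.1] size [43.6 42.7] ang 75.46 medz 98.8 mean [807.6 -44.3]
box 3086 c [694.2 -84.3] size [83.7 83.6] ang 68.07 medz 51.9 mean [696.2 -91.4]
t 2.25 pos [ 0.6128 -0.1406  0.2216] yawy -140.06 F [-0.   0.3 -0.4] -> [ 0.026 -0.83   0.846] [ 0.     0.001 -0.001] rows>= 2.8
```

View pics/w1.png

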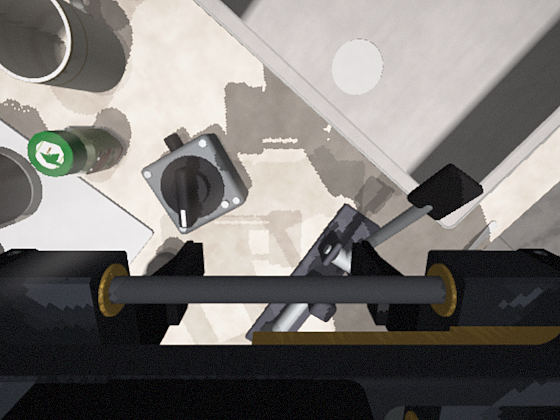

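The wrist view shows the isolator box at about (195,183). Its handle bar's white-tipped pointer end is at (184,220).

```bash
python3 -c "
from g import *
from m2 import comp
W=np.load('w1.npy')
comp(W,(150,250,130,240),.086,.1,'handle');comp(W,(130,250,130,240),.046,.056,'box');comp(W,(130,250,130,240),.056,.07,'ring')
goto(.691,-.079,.12,-140)"
```

```text
handle 768 c [690.6 -81. ] size [14.1 60.9] ang 40.7 medz 89.1 mean [691.1 -82.6]
box 4340 c [693.8 -85.3] size [88.6 89.1] ang 67.89 medz 51.1 mean [695.7 -91.7]
ring 433 c [682.3 -90. ] size [15.5 59.3] ang 43.05 medz 62.6 mean [686.1 -92.6]
t 2.25 pos [ 0.6128 -0.1406  0.2216] yawy -140.06 F [-0.   0.3 -0.4] -> [ 0.026 -0.83   0.846] [ 0.     0.001 -0.001] rows>= 2.8
```

```bash
python3 -c "
from g import *
goto(.693,-.083,.11,-139.5);goto(.693,-.083,.061,-139.5)"
```

```text
t 2.25 pos [ 0.6128 -0.1406  0.2216] yawy -140.06 F [-0.   0.3 -0.4] -> [ 0.062 -0.821  0.93 ] [ 0.     0.001 -0.006] rows>= 3.0
t 2.25 pos [ 0.6128 -0.1406  0.2216] yawy -140.06 F [-0.   0.3 -0.4] -> [ 0.062 -0.822  1.338] [ 0.     0.001 -0.006] rows>= 3.8
```

Emit:
{"fn": "drive_tool", "kwargs": {"steps": [[87, 0.06, -0.82, 0, 0, 0, -0.006], [87, 0.06, -0.82, 0, 0, 0, -0.006], [87, 0.06, -0.82, 0.4, 0, 0, -0.006], [87, 0.06, -0.82, 0.93, 0, 0, -0.006], [87, 0.06, -0.82, 0.93, 0, 0, -0.006], [87, 0.06, -0.82, 0.93, 0, 0, -0.006]]}}

```text
time_s: 2.85
position: [0.689, -0.0844, 0.108]
tcp_rot: [[0.646, -0.763, -0.008], [-0.763, -0.646, 0.002], [-0.006, 0.005, -1.0]]
force: [0.5, 0.2, -0.1]
opening: 1.002
grasp_force: 0.0
```

```bash
python3 -c "
from g import *
goto(.693,-.083,.061,-139.5)"
```

```text
t 2.85 pos [ 0.689  -0.0844  0.108 ] yawy -139.75 F [ 0.5  0.2 -0.1] -> [ 0.015 -0.035  0.391] [ 0.003  0.004 -0.003] rows>= 0.9
```

Descend, then close.

Emit:
{"fn": "drive_tool", "kwargs": {"steps": [[87, 0.01, -0.02, 0.2, 0, 0, 0], [87, 0.01, -0.02, 0.39, 0, 0, 0], [87, 0.01, -0.02, 0.39, 0, 0, 0], [0, 0.01, -0.02, 0.39, 0, 0, 0], [0, 0.01, -0.02, 0.39, 0, 0, 0], [0, 0.01, -0.02, 0.39, 0, 0, 0], [0, 0.01, -0.02, 0.39, 0, 0, 0], [0, 0.01, -0.02, 0.39, 0, 0, 0]]}}

```text
time_s: 3.65
position: [0.695, -0.0836, 0.0649]
tcp_rot: [[0.647, -0.762, 0.001], [-0.762, -0.647, -0.0], [0.001, -0.001, -1.0]]
force: [-0.2, -0.3, -0.2]
opening: 0.631
grasp_force: 0.0
```

```bash
python3 -c "
from g import *
goto(.693,-.083,.061,-139.5);print(read_state()['opening'],read_state()['grasp_force'])"
```

```text
t 3.65 pos [ 0.695  -0.0836  0.0649] yawy -139.68 F [-0.2 -0.3 -0.2] -> [-0.015  0.01   0.032] [-0.    -0.001 -0.002] rows>= 0.1
0.6310050955641981 0.0
```

Emit:
{"fn": "drive_tool", "kwargs": {"steps": [[0, -0.01, 0.01, 0.03, 0, 0, 0], [0, -0.01, 0.01, 0.03, 0, 0, 0], [0, -0.01, 0.01, 0.03, 0, 0, 0], [0, -0.01, 0.01, 0.03, 0, 0, 0], [0, -0.01, 0.01, 0.03, 0, 0, 0], [0, -0.01, 0.01, 0.03, 0, 0, 0], [0, -0.01, 0.01, 0.03, 0, 0, 0], [0, -0.01, 0.01, 0.03, 0, 0, 0]]}}

```text
time_s: 4.45
position: [0.6927, -0.0829, 0.06]
tcp_rot: [[0.647, -0.763, -0.001], [-0.763, -0.647, 0.001], [-0.001, 0.0, -1.0]]
force: [0.6, 3.2, -5.8]
opening: 0.438
grasp_force: 30.0
```

Gripping 38 mm means the tips caught the round skirt below the bar (clear only above 65 mm). I'll open, raise 9 mm and close again.

Emit:
{"fn": "drive_tool", "kwargs": {"steps": [[60, 0, 0, 0, 0, 0, 0], [60, 0, 0, 0, 0, 0, 0], [60, 0, 0, -0.08, 0, 0, 0], [60, 0, 0, -0.08, 0, 0, 0], [0, 0, 0, -0.08, 0, 0, 0], [0, 0, 0, -0.08, 0, 0, 0], [0, 0, 0, -0.08, 0, 0, 0], [0, 0, 0, -0.08, 0, 0, 0]]}}

```text
time_s: 5.25
position: [0.6929, -0.0835, 0.07]
tcp_rot: [[0.647, -0.763, -0.0], [-0.763, -0.647, 0.0], [-0.0, 0.0, -1.0]]
force: [0.1, 0.4, -0.7]
opening: 0.412
grasp_force: 0.0
```

Emit:
{"fn": "drive_tool", "kwargs": {"steps": [[0, 0, 0, 0, 0, 0, 0], [0, 0, 0, 0, 0, 0, 0], [0, 0, 0, 0, 0, 0, 0], [0, 0, 0, 0, 0, 0, 0], [0, 0, 0, 0, 0, 0, 0], [0, 0, 0, 0, 0, 0, 0]]}}

```text
time_s: 5.85
position: [0.6931, -0.0833, 0.0701]
tcp_rot: [[0.647, -0.763, 0.0], [-0.763, -0.647, 0.0], [-0.0, -0.0, -1.0]]
force: [-0.5, 0.3, -0.8]
opening: 0.156
grasp_force: 30.0
```

Emit:
{"fn": "drive_tool", "kwargs": {"steps": [[0, 0, 0, 0, 0, 0, -0.1], [0, 0, 0, 0, 0, 0, -0.2], [0, 0, 0, 0, 0, 0, -0.3], [0, 0, 0, 0, 0, 0, -0.4], [0, 0, 0, 0, 0, 0, -0.5], [0, 0, 0, 0, 0, 0, -0.6], [0, 0, 0, 0, 0, 0, -0.7], [0, 0, 0, 0, 0, 0, -0.76]]}}

```text
time_s: 6.65
position: [0.6929, -0.0839, 0.07]
tcp_rot: [[0.962, 0.272, -0.0], [0.272, -0.962, -0.0], [-0.0, 0.0, -1.0]]
force: [-0.2, -0.9, -0.3]
opening: 0.16
grasp_force: 31.1
```

Emit:
{"fn": "drive_tool", "kwargs": {"steps": [[0, 0, 0, 0, 0, 0, -0.03], [0, 0, 0, 0, 0, 0, -0.05], [0, 0, 0, 0, 0, 0, -0.07], [0, 0, 0, 0, 0, 0, -0.07], [0, 0, 0, 0, 0, 0, -0.07]]}}

```text
time_s: 7.15
position: [0.6926, -0.084, 0.07]
tcp_rot: [[0.93, 0.368, -0.001], [0.368, -0.93, -0.0], [-0.001, -0.0, -1.0]]
force: [-2.2, -2.7, 0.2]
opening: 0.18
grasp_force: 32.9
```

```bash
python3 -c "
from g import *
goto(.693,-.083,.061,-70);s=read_state();print(s['opening'],s['grasp_force'],s['force'],s['moment'])"
```

```text
t 7.15 pos [ 0.6926 -0.084   0.07  ] yawy -68.43 F [-2.2 -2.7  0.2] -> [ 0.006 -0.006  0.075] [-0.     0.001  0.018] rows>= 0.2
0.18011852891739938 32.912674974650145 [-2.19727619 -2.704496    0.15064386] [-0.39599833  0.21783447 -0.82408715]
```

Emit:
{"fn": "drive_tool", "kwargs": {"steps": [[0, 0, 0, 0, 0, 0, 0.01], [50, 0, 0, 0, 0, 0, 0.01], [50, 0, 0, 0, 0, 0, 0.01], [50, 0, 0, 0, 0, 0, 0.01], [60, 0, 0, -0.3, 0, 0, 0.01], [60, 0, 0, -0.7, 0, 0, 0.01], [60, 0, 0, -1, 0, 0, 0.01], [60, 0, 0, -1, 0, 0, 0.01]]}}

```text
time_s: 7.95
position: [0.6976, -0.084, 0.1977]
tcp_rot: [[0.934, 0.356, 0.014], [0.356, -0.934, -0.004], [0.012, 0.008, -1.0]]
force: [0.9, -0.2, 1.1]
opening: 0.666
grasp_force: 0.0
```

```bash
python3 -c "
from g import *
from m2 import comp
c=optics.capture('wrist'); W=cloud(c); cv2.imwrite('pics/w2.png',c['color'])
m=(abs(W[...,0]-.692)<.05)&(abs(W[...,1]+.082)<.05); W[~m]=np.nan
comp(W,(0,560,0,420),.086,.1,'handle')
goto(.491,-.072,.18,6.4)"
```

```text
handle 855 c [689.5 -84.9] size [60.7 13.8] ang 12.32 medz 89.2 mean [690.2 -84.6]
t 8.0 pos [ 0.6956 -0.0835  0.1944] yawy -69.14 F [-0.2  0.7 -0.6] -> [-1.56  -0.697  0.105] [ 0.006 -0.002 -0.879] rows>= 8.8
```

View pics/w2.png

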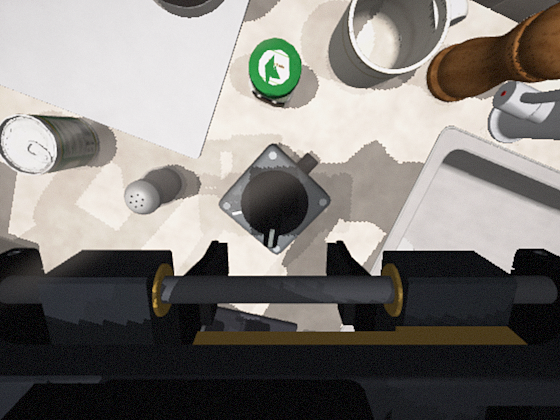

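The pointer is now at (271,238) and the on-bar at (237,213). I'll zoom in to check where the pointer sits relative to the dot.

```bash
python3 -c "
import cv2
i=cv2.imread('pics/w2.png')[135:260,210:340]; cv2.imwrite('pics/w2c.png',cv2.resize(i,None,fx=4.5,fy=4.5,interpolation=cv2.INTER_CUBIC))"
```

```text
(no output)
```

View pics/w2c.png

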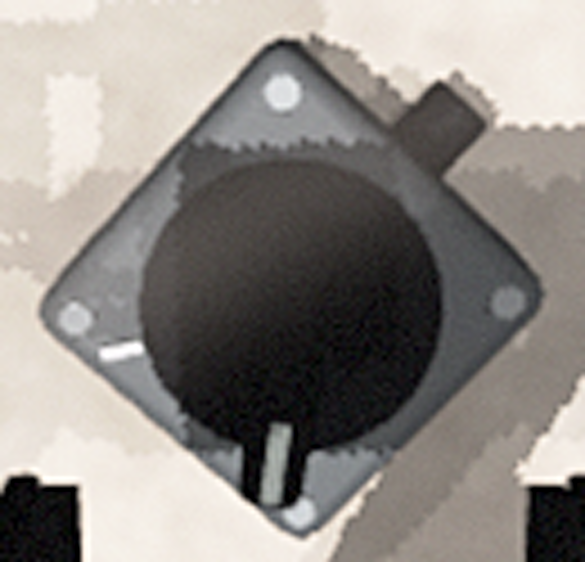

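The pointer covers the off dot and sits symmetrically opposite the on-bar, so the isolator is at its off stop. Next is the jack.

Emit:
{"fn": "drive_tool", "kwargs": {"steps": [[87, -0.9, -0.4, 0, 0, 0, -0.88], [87, -0.9, -0.4, 0, 0, 0, -0.88], [87, -0.9, -0.4, 0, 0, 0, -0.88], [87, -0.9, -0.4, 0, 0, 0, -0.88], [87, -0.9, -0.4, 0, 0, 0, -0.88], [87, -0.9, -0.4, 0, 0, 0, -0.88], [87, -0.9, -0.4, 0, 0, 0, -0.88], [87, -0.9, -0.4, 0, 0, 0, -0.88]]}}

```text
time_s: 8.8
position: [0.5739, -0.0763, 0.1885]
tcp_rot: [[0.001, 1.0, -0.003], [1.0, -0.001, 0.001], [0.001, -0.003, -1.0]]
force: [-1.7, 0.1, 0.9]
opening: 1.001
grasp_force: 0.0
```

```bash
python3 -c "
from g import *
goto(.491,-.072,.12,6.3)"
```

```text
t 8.8 pos [ 0.5739 -0.0763  0.1885] yawy -0.06 F [-1.7  0.1  0.9] -> [ 0.034 -0.689  0.573] [-0.002 -0.001 -0.074] rows>= 2.2
```

Emit:
{"fn": "drive_tool", "kwargs": {"steps": [[87, 0.03, -0.69, 0.2, 0, 0, -0.074], [87, 0.03, -0.69, 0.2, 0, 0, -0.074], [87, 0.03, -0.69, 0.4, 0, 0, -0.074], [87, 0.03, -0.69, 0.4, 0, 0, -0.074], [87, 0.03, -0.69, 0.4, 0, 0, -0.074], [87, 0.03, -0.69, 0.4, 0, 0, -0.074]]}}

```text
time_s: 9.4
position: [0.4936, -0.073, 0.1426]
tcp_rot: [[-0.103, 0.995, 0.002], [0.995, 0.103, -0.001], [-0.001, 0.002, -1.0]]
force: [0.3, 0.1, 1.2]
opening: 1.003
grasp_force: 0.0
```

```bash
python3 -c "
from g import *
goto(.491,-.072,.052,6.3)"
```

```text
t 9.4 pos [ 0.4936 -0.073   0.1426] yawy 5.92 F [0.3 0.1 1.2] -> [ 0.011 -0.022  0.755] [ 0.001  0.001 -0.004] rows>= 1.8
```

Emit:
{"fn": "drive_tool", "kwargs": {"steps": [[87, 0.01, -0.02, 0.3, 0, 0, -0.004], [87, 0.01, -0.02, 0.6, 0, 0, -0.004], [87, 0.01, -0.02, 0.73, 0, 0, -0.004], [60, 0.01, -0.02, 0.73, 0, 0, -0.004], [0, 0.01, -0.02, 0.73, 0, 0, -0.004], [0, 0.01, -0.02, 0.73, 0, 0, -0.004], [0, 0.01, -0.02, 0.73, 0, 0, -0.004], [0, 0.01, -0.02, 0.73, 0, 0, -0.004]]}}

```text
time_s: 10.2
position: [0.4904, -0.0719, 0.0555]
tcp_rot: [[-0.109, 0.994, 0.002], [0.994, 0.109, -0.001], [-0.001, 0.002, -1.0]]
force: [1.0, 0.4, -0.1]
opening: 0.63
grasp_force: 0.0
```

Emit:
{"fn": "drive_tool", "kwargs": {"steps": [[0, 0, 0, 0, 0, 0, 0], [0, 0, 0, 0, 0, 0, 0], [0, 0, 0, 0, 0, 0, 0], [0, 0, 0, 0, 0, 0, 0], [0, 0, 0, 0, 0, 0, 0], [0, 0, 0, 0, 0, 0, 0]]}}

```text
time_s: 10.8
position: [0.4905, -0.0718, 0.0547]
tcp_rot: [[-0.109, 0.994, 0.001], [0.994, 0.109, -0.0], [-0.0, 0.001, -1.0]]
force: [2.1, 0.1, 0.8]
opening: 0.32
grasp_force: 30.0
```

```bash
python3 -c "
from g import *
from m2 import comp
c=optics.capture('top'); W=cloud(c); cv2.imwrite('pics/t1.png',c['color']); np.save('t1.npy',W)
comp(W,(298,325,235,260),.033,.044,'saddle')
comp(W,(240,256,222,244),.0645,.085,'boss')
comp(W,(415,450,225,260),.11,.135,'paddle')
goto(.4996,.0987,.06,6.3)"
```

```text
Traceback (most recent call last):
  File "m2.py", line 6, in comp
    n,l,s,_=cv2.connectedComponentsWithStats(m,connectivity=4); k=1+np.argmax(s[1:,4]); p=w[l==k]
                                                                    ~~~~~~~~~^^^^^^^^^
ValueError: attempt to get argmax of an empty sequence
```

Emit:
{"fn": "drive_tool", "kwargs": {"steps": [[0, 0, 0, -0.02, 0, 0, 0], [0, 0, 0, -0.04, 0, 0, 0], [0, 0, 0, -0.04, 0, 0, 0], [0, 0.15, 0.02, -0.04, 0, 0, 0], [0, 0.35, 0.06, -0.04, 0, 0, 0], [0, 0.55, 0.09, -0.04, 0, 0, 0], [0, 0.7, 0.11, -0.04, 0, 0, 0], [0, 0.7, 0.11, -0.04, 0, 0, 0]]}}

```text
time_s: 11.65
position: [0.4918, 0.0156, 0.0587]
tcp_rot: [[-0.112, 0.994, -0.004], [0.994, 0.112, 0.001], [0.002, -0.004, -1.0]]
force: [-0.2, -1.6, -9.1]
opening: 0.32
grasp_force: 30.0
```

```bash
python3 -c "
from g import *
c=optics.capture('scene'); cv2.imwrite('pics/s1.png',cv2.resize(c['color'][180:330,180:440],None,fx=3,fy=3)); np.save('s1.npy',cloud(c))
goto(.4993,.0992,.0595,6.26)"
```

```text
t 11.7 pos [0.4924 0.0145 0.0588] yawy 6.39 F [-0.5 -0.4 -9.2] -> [ 0.695  0.136 -0.006] [-0.002 -0.001  0.001] rows>= 1.7
```

View pics/s1.png

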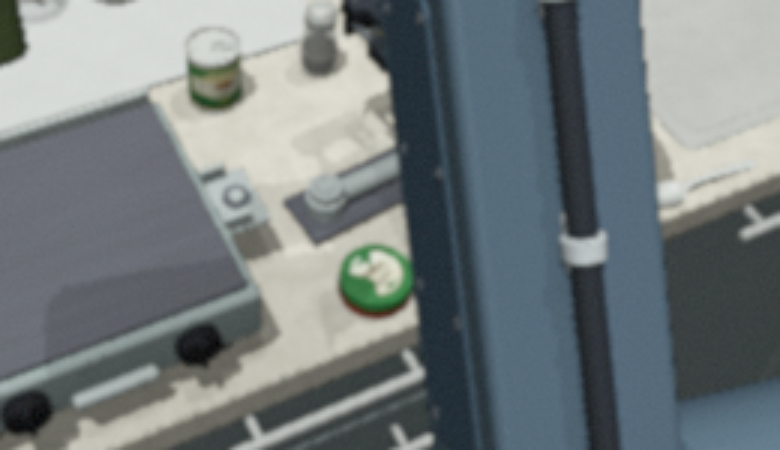

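The scene view shows the carried jack's saddle at full-image px (289,244) and the lug boss at (259,245).

```bash
cat > sc.py <<'E'
from g import *
from m2 import comp
W=np.load("s1.npy")
def near(x,y,r): 
    V=W.copy(); V[~(np.hypot(V[...,0]-x,V[...,1]-y)<r)]=np.nan; return V
full=(0,560,0,420)
comp(near(.485,.125,.03),full,.037,.055,"saddle")
comp(near(.487,.208,.022),full,.064,.08,"boss")
comp(near(.49,.15,.05),full,.005,.02,"base")
E
python3 sc.py
```

```text
saddle 89 c [478.1 123.5] size [29.4 31.3] ang 30.61 medz 43.1 mean [476.9 123.9]
boss 49 c [484.3 209.6] size [21.3 23.1] ang 67.6 medz 66.2 mean [483.8 209.5]
base 167 c [477.5 129.9] size [62.4 48. ] ang 6.99 medz 13.1 mean [470.5 138.2]
```

Emit:
{"fn": "drive_tool", "kwargs": {"steps": [[0, 0.15, 0.03, 0, 0, 0, 0], [0, 0.35, 0.07, 0, 0, 0, 0], [0, 0.5, 0.1, 0, 0, 0, 0], [0, 0.62, 0.12, 0, 0, 0, 0], [0, 0.7, 0.136, 0, 0, 0, 0], [0, 0.7, 0.136, 0, 0, 0, 0], [0, 0.7, 0.136, 0, 0, 0, 0]]}}

```text
time_s: 12.4
position: [0.5008, 0.098, 0.0592]
tcp_rot: [[-0.109, 0.994, -0.0], [0.994, 0.109, -0.001], [-0.0, -0.0, -1.0]]
force: [-0.5, 1.0, -9.3]
opening: 0.319
grasp_force: 30.0
```

```bash
python3 -c "
from g import *
goto(.4992,.1,.0545,6.3)"
```

```text
t 12.4 pos [0.5008 0.098  0.0592] yawy 6.27 F [-0.5  1.  -9.3] -> [ 0.018 -0.011  0.039] [-0.  0. -0.] rows>= 0.1
```

Emit:
{"fn": "drive_tool", "kwargs": {"steps": [[0, 0.02, -0.01, 0, 0, 0, 0], [0, 0.02, -0.01, 0.02, 0, 0, 0], [0, 0.02, -0.01, 0.035, 0, 0, 0], [0, 0.02, -0.01, 0.045, 0, 0, 0], [0, 0.02, -0.01, 0.045, 0, 0, 0], [0, 0.02, -0.01, 0.045, 0, 0, 0]]}}

```text
time_s: 13.0
position: [0.4994, 0.1002, 0.0547]
tcp_rot: [[-0.109, 0.994, 0.0], [0.994, 0.109, -0.001], [-0.001, 0.0, -1.0]]
force: [-1.9, -3.6, 2.8]
opening: 0.32
grasp_force: 30.0
```

```bash
python3 -c "
from g import *
goto(.4992,.1,.0545,6.3)
c=optics.capture('scene'); cv2.imwrite('pics/s2.png',cv2.resize(c['color'][180:330,180:440],None,fx=3,fy=3)); np.save('s1.npy',cloud(c))"; python3 sc.py
```

```text
t 13.0 pos [0.4994 0.1002 0.0547] yawy 6.25 F [-1.9 -3.6  2.8] -> [-0.002 -0.002  0.001] [ 0.     0.    -0.001] rows>= 0.0
saddle 26 c [492.8 108.9] size [24.1 12.7] ang 31.33 medz 43.1 mean [492.5 107.7]
boss 53 c [485.1 207.9] size [23.9 21.8] ang 67.19 medz 65.5 mean [484.5 208.4]
base 265 c [474.5 148.5] size [27.9 95. ] ang 4.88 medz 9.3 mean [475.  148.4]
```

Emit:
{"fn": "drive_tool", "kwargs": {"steps": [[60, 0, 0, 0, 0, 0, 0], [60, 0, 0, 0, 0, 0, 0], [60, 0, 0, 0, 0, 0, 0], [60, 0, 0, 0, 0, 0, 0], [60, 0, 0, -0.3, 0, 0, 0], [60, 0, 0, -0.7, 0, 0, 0], [60, -0.2, 0, -1, 0, 0, 0], [60, -0.2, 0, -1, 0, 0, 0]]}}

```text
time_s: 13.85
position: [0.5065, 0.0754, 0.1788]
tcp_rot: [[-0.108, 0.994, 0.012], [0.994, 0.108, -0.001], [-0.003, 0.012, -1.0]]
force: [0.8, 0.1, 0.0]
opening: 0.685
grasp_force: 0.0
```

Emit:
{"fn": "drive_tool", "kwargs": {"steps": [[0, -0.6, 0, 0, 0, 0, 0], [0, -1, 0, 0, 0, 0, 0], [0, -1, 0, 0, 0, 0, 0], [0, -1, 0, 0, 0, 0, 0]]}}

```text
time_s: 14.25
position: [0.5156, -0.0449, 0.1731]
tcp_rot: [[-0.105, 0.995, 0.0], [0.995, 0.105, -0.0], [-0.0, 0.0, -1.0]]
force: [0.3, 0.8, 0.3]
opening: 0.411
grasp_force: 0.0
```

```bash
cat > ck.py <<'E'
from g import *
from m2 import comp
import sys
full=(0,560,0,420)
for n in ("top","scene"):
    c=optics.capture(n); W=cloud(c); cv2.imwrite(f"pics/{n}{sys.argv[1]}.png",c["color"])
    def near(x,y,r): 
        V=W.copy(); V[~(np.hypot(V[...,0]-x,V[...,1]-y)<r)]=np.nan; return V
    for a in [((.4995,.099,.03),.08,.095,"post"),((.487,.208,.022),.064,.085,"boss"),((.519,-.074,.04),.11,.135,"paddle")]:
        try: comp(near(*a[0]),full,*a[1:])
        except Exception as e: print(n,a[3],"none")
goto(.519,-.073,.16,6.3)
E
python3 ck.py 2
```

```text
post 102 c [500.3  99.2] size [26.2 23. ] ang 6.88 medz 87.1 mean [500.1  98.8]
boss 61 c [488.3 209.1] size [21.9 24.6] ang 73.28 medz 65.8 mean [488.  209.5]
top paddle none
post 77 c [497.4  98.2] size [28.2 23.7] ang 10.22 medz 86.9 mean [495.6 100. ]
boss 51 c [485.1 208.5] size [24.3 23.8] ang 76.15 medz 66.1 mean [483.9 210.1]
scene paddle none
t 14.35 pos [ 0.5143 -0.042   0.173 ] yawy 6.17 F [-1.1  0.2  0.4] -> [-0.261  0.011  0.108] [-0.001 -0.001 -0.002] rows>= 0.7
```

View pics/scene2.png

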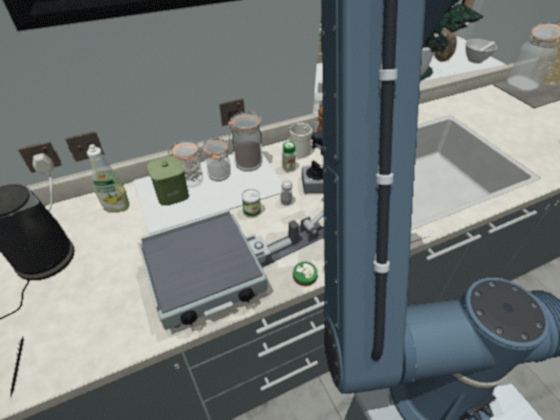

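The jack is square: post-to-boss is (-12,110) mm, against a post-to-saddle offset of (-12,109) mm. I'll hover shut fingers over the paddle.

Emit:
{"fn": "drive_tool", "kwargs": {"steps": [[0, -0.26, 0.01, 0, 0, 0, 0], [0, -0.26, 0.01, 0.15, 0, 0, 0], [0, -0.26, 0.01, 0.3, 0, 0, 0], [0, -0.26, 0.01, 0.3, 0, 0, 0], [0, -0.26, 0.01, 0.3, 0, 0, 0], [0, -0.26, 0.01, 0.3, 0, 0, 0]]}}

```text
time_s: 14.95
position: [0.52, -0.0725, 0.1385]
tcp_rot: [[-0.11, 0.994, 0.001], [0.994, 0.11, -0.0], [-0.0, 0.001, -1.0]]
force: [0.2, -0.2, 0.1]
opening: 0.007
grasp_force: 0.0
```

```bash
python3 -c "
from g import *
for xj,z in[(-173,124),(-183.5,106),(-191,86),(-195.7,65),(-197,43)]: goto(.5-.11*xj/1000,.099+.994*xj/1000,z/1000,6.3)
print(read_state()['opening'])"
```

```text
t 14.95 pos [ 0.52   -0.0725  0.1385] yawy 6.32 F [ 0.2 -0.2  0.1] -> [-0.003 -0.009  0.121] [0.001 0.    0.   ] rows>= 0.3
t 14.95 pos [ 0.52   -0.0725  0.1385] yawy 6.32 F [ 0.2 -0.2  0.1] -> [-0.09  -0.009  0.271] [0.001 0.    0.   ] rows>= 0.7
t 14.95 pos [ 0.52   -0.0725  0.1385] yawy 6.32 F [ 0.2 -0.2  0.1] -> [-0.153 -0.009  0.438] [0.001 0.    0.   ] rows>= 1.1
t 14.95 pos [ 0.52   -0.0725  0.1385] yawy 6.32 F [ 0.2 -0.2  0.1] -> [-0.192 -0.009  0.613] [0.001 0.    0.   ] rows>= 1.5
t 14.95 pos [ 0.52   -0.0725  0.1385] yawy 6.32 F [ 0.2 -0.2  0.1] -> [-0.203 -0.009  0.796] [0.001 0.    0.   ] rows>= 2.0
0.007473446772376512
```

Press down along the arc, slowly at first.

Emit:
{"fn": "drive_tool", "kwargs": {"steps": [[0, 0, 0, 0.06, 0, 0, 0], [0, 0, 0, 0.12, 0, 0, 0], [0, -0.04, 0, 0.19, 0, 0, 0], [0, -0.08, 0, 0.27, 0, 0, 0], [0, -0.1, 0, 0.31, 0, 0, 0], [0, -0.1, 0, 0.31, 0, 0, 0]]}}

```text
time_s: 15.55
position: [0.5207, -0.0855, 0.0998]
tcp_rot: [[-0.108, 0.994, -0.001], [0.994, 0.108, 0.001], [0.001, -0.001, -1.0]]
force: [0.4, 1.3, 0.7]
opening: 0.007
grasp_force: 0.6
```

```bash
python3 ck.py 3
```

```text
top post none
boss 35 c [491.7 212.2] size [16.6 18. ] ang 5.62 medz 66.1 mean [490.9 212.4]
top paddle none
post 75 c [497.4  98.3] size [26.4 24.2] ang 3.16 medz 87.1 mean [495.9  99.9]
boss 48 c [486.4 210.2] size [23.6 23.4] ang 36.78 medz 65.3 mean [486.2 209.1]
scene paddle none
t 15.65 pos [ 0.5207 -0.0854  0.1004] yawy 6.23 F [0.4 1.5 0.5] -> [ 0.104 -0.003 -0.497] [-0.001 -0.    -0.001] rows>= 1.2
```

```bash
python3 -c "
from g import *
c=optics.capture('wrist'); cv2.imwrite('pics/w3.png',c['color'])
s=read_state();print(s['force'],s['moment'],s['grasp_force'])"
```

```text
[0.02519293 1.78776354 0.60965919] [ 0.21255852 -0.13132757 -0.04449987] 0.6565242497163126
```

View pics/w3.png

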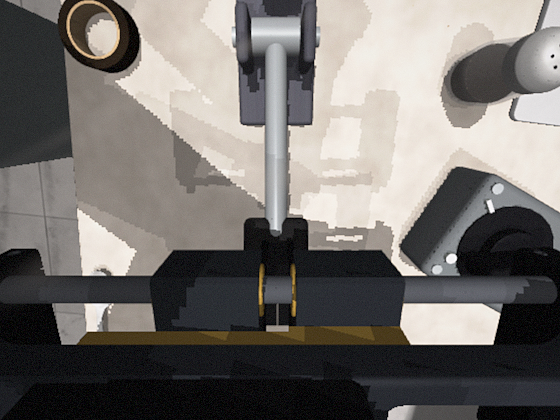

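Fingers are over the paddle, with the handle rod running up to it at (276,235). I'll continue down.

Emit:
{"fn": "drive_tool", "kwargs": {"steps": [[0, -0.03, 0, 0.08, 0, 0, 0], [0, -0.06, 0, 0.16, 0, 0, 0], [0, -0.08, 0, 0.24, 0, 0, 0], [0, -0.09, 0, 0.32, 0, 0, 0], [0, -0.1, 0, 0.4, 0, 0, 0], [0, -0.1, 0, 0.4, 0, 0, 0]]}}

```text
time_s: 16.3
position: [0.5218, -0.0972, 0.0513]
tcp_rot: [[-0.109, 0.994, -0.002], [0.994, 0.109, 0.001], [0.001, -0.002, -1.0]]
force: [-0.4, 3.0, 4.5]
opening: 0.005
grasp_force: 2.2
```

```bash
python3 ck.py 4
```

```text
top post none
boss 197 c [487.2 211.7] size [36.5 42.8] ang 89.66 medz 80.0 mean [486.6 209.8]
top paddle none
post 76 c [497.   99.7] size [29.5 23.4] ang 0.07 medz 87.1 mean [495.6 100. ]
boss 137 c [487.  211.1] size [36.4 41.3] ang 84.01 medz 80.5 mean [486.6 210.6]
scene paddle none
t 16.4 pos [ 0.5218 -0.0972  0.0522] yawy 6.25 F [-0.6  2.7  3.2] -> [ 0.203 -0.002 -0.898] [-0.001 -0.    -0.001] rows>= 2.2
```

Emit:
{"fn": "drive_tool", "kwargs": {"steps": [[0, 0, 0, 0.03, 0, 0, 0], [0, 0, 0, 0.06, 0, 0, 0], [0, 0, 0, 0.08, 0, 0, 0], [0, 0, 0, 0.1, 0, 0, 0], [0, 0, 0, 0.1, 0, 0, 0]]}}

```text
time_s: 16.9
position: [0.522, -0.0974, 0.0429]
tcp_rot: [[-0.11, 0.994, -0.0], [0.994, 0.11, -0.001], [-0.001, -0.0, -1.0]]
force: [-3.8, 2.9, 20.1]
opening: 0.006
grasp_force: 10.4
```

```bash
python3 ck.py 5
```

```text
top post none
boss 157 c [486.8 211.7] size [41.6 35.8] ang 6.82 medz 82.0 mean [486.9 209.4]
top paddle none
post 77 c [497.3  99.4] size [28.6 24.5] ang 13.16 medz 87.0 mean [495.8  99.9]
boss 88 c [487.4 211.5] size [35.4 42. ] ang 88.93 medz 82.6 mean [488.5 210. ]
scene paddle none
t 17.0 pos [ 0.522  -0.0974  0.0431] yawy 6.29 F [-3.7  2.6 19.6] -> [ 0.204 -0.002 -0.975] [ 0.     0.001 -0.   ] rows>= 2.4
```

Handle is at its stop with 20 N. I'll ease the push slightly, to leave margin against tipping the jack, and let it settle.

Emit:
{"fn": "drive_tool", "kwargs": {"steps": [[0, 0, 0, -0.008, 0, 0, 0], [0, 0, 0, -0.008, 0, 0, 0], [0, 0, 0, -0.008, 0, 0, 0], [0, 0, 0, -0.008, 0, 0, 0], [0, 0, 0, -0.008, 0, 0, 0], [0, 0, 0, -0.008, 0, 0, 0]]}}

```text
time_s: 17.6
position: [0.5219, -0.0974, 0.0435]
tcp_rot: [[-0.11, 0.994, 0.0], [0.994, 0.11, -0.001], [-0.001, -0.0, -1.0]]
force: [-2.8, 3.0, 15.5]
opening: 0.003
grasp_force: 7.7
```

```bash
python3 ck.py 6
```

```text
top post none
boss 154 c [486.8 211.7] size [41.3 35.7] ang 6.03 medz 82.2 mean [486.7 209.6]
top paddle none
post 79 c [497.4  98.9] size [27.8 23.9] ang 9.18 medz 86.9 mean [495.2 100.2]
boss 98 c [487.6 211.3] size [34.9 42.2] ang 86.35 medz 82.7 mean [488.  209.8]
scene paddle none
t 17.7 pos [ 0.5219 -0.0974  0.0435] yawy 6.29 F [-2.9  1.1 15.5] -> [ 0.204 -0.002 -0.971] [-0.     0.001 -0.   ] rows>= 2.4
```

```bash
python3 -c "
from h import *
print(order.hand_in())"
```

```text
the job is handed in; nothing more can be done
None
```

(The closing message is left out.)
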